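# Level a rocking bench scale with a wedge

### The job

The little bench scale leans and rocks because its front left foot is too short. Push the wooden wedge along the table, thin edge first, under that foot until the scale stands level and no longer rocks, no further, and leave the wedge there. Do not pick anything up, do not touch the scale or shove it out of its place, and leave the other things on the table alone.

Things in the scene. Friction and masses are not known exactly. Their poses are not given: they have to be found in the camera images.
- scale: grey bench scale with a square steel pan, 130 (x) x 180 (y) x 45 mm, about 1.8 kg. Origin: its centre, level with the undersides of its long feet; z up when level; front (-x) faces the robot, +y the robot's left. Feet at x -45/+45, y -70/+70 mm, 14 mm tall below the housing; the one at (-45, +70) is 7 mm short, so it leans 0.09 rad to that corner, about the diagonal of its neighbour feet
- scale_foot (a point): lowest point of the scale's short front left foot, a black rubber dome (14 mm sphere radius). At table height and carrying about 3 N at the start; 7 mm above the table when the scale is level (z axis within 0.017 rad of upright). The housing reaches 20 mm further to the scale's +y than this point
- wedge: loose wooden wedge, 40 mm wide (x), 110 mm long (y), about 80 g. Its top slopes evenly from the thin edge (1.5 mm high, y = -55 mm) to the thick end (18 mm high, y = +55 mm). Origin: centre of its underside. Lies left of the scale, thin edge roughly towards the short foot. The scale is level when the foot is 36 mm in from the thin edge; each further mm turns the scale by 0.002 rad
- wedge_edge (a point): middle of the wedge's thin edge, at its underside
- wedge_back (a point): middle of the wedge's thick end face (upright, 40 mm wide, 18 mm high), 9 mm above its underside: the face to push on; a push of a few newtons (under 10 N under the foot) slides it
- label_roll: bystander: roll of white labels standing on its end, 68 mm across, 32 mm high, origin centre of underside, to the right of the scale
- tube_a: bystander: orange tapered tube lying behind the wedge's way, 98 mm long, 20 mm high, origin centre of underside, length along its y
- gauge: bystander: flat grey plate gauge with two holes, 34 x 75 x 6 mm, in front of the label roll, origin centre of underside, length along its y
- weight: bystander: small brass check weight with a knob, 22 mm across, 26 mm high, at the left back, origin centre of underside
- stamp: bystander: hand stamp with a black knob, 27 x 52 mm, 70 mm high, at the left, origin centre of underside
- tube_b: bystander: orange tapered tube lying at the right, 98 mm long, 20 mm high, origin centre of underside
- tweezers: bystander: steel tweezers lying at the right, 125 mm long, 10 mm high, origin centre of underside

How it is judged:
By the outcome, as a careful person would: the job done as asked, in the order asked, and still so for the second after the job is handed in, with the robot touching nothing.
It also fails if it takes over 48 s, if anything falls off the work surface, if the arm or the gripper's body presses on something with over 40 N, if the wrist force passes 120 N, or if a joint passes its speed limit or range.

### The arm

A 6-joint arm with a two-finger parallel gripper is mounted at the origin on a cart in front of the work surface, level with it; the furniture and walls round the work are solid. World frame = base frame: x ahead of the robot, y to its left, z up, the work surface at z = 0. Lengths are in m, angles in rad, forces in N, time in s.
With the tool pointing down it reaches from about 0.35 to 0.775 m from the base axis. Payload 7.3 kg.
Tool frame: the origin (TCP) lies at the very end of the fingers, on their centre line; the grasp point (between the pads) lies 19 mm behind it; x points along the fingers, y is the direction in which the jaws open and shut, and the axes are right-handed (so a half turn about x gives the same grasp; the last joint's range is limited). The gripper opens to 92 mm and grips with 3 to 60 N. Pads are 19 mm wide; open, the fingers measure 130 mm over their backs; the gripper's body (75 mm by 190 mm) begins 47 mm behind the grasp point.
Start: joints at [-1.3, 0.342, 1.524, -0, 1.275, -0.146], TCP at [0.213, -0.48, 0.227] pointing down, gripper open.
Joint ranges: [-2.53, 2.53], [-0.77, 2.02], [0.04, 2.7], [-1, 4.14], [0.28, 2.66], [-3.11, 3.11]. Speed limits (rad/s): [2.57, 2.57, 3.14, 3.14, 3.14, 3.14].

### API

Orientations are given as [roll, pitch, yaw] about the fixed x, y, z axes, in that order (R = Rz(yaw) Ry(pitch) Rx(roll)).
In Python, from cell import observe, vision, job gives the robot as it stands.
- The arm moves only by the tool send_rows, never from a script. Its argument "motion" is a list of rows, each an object with "hand": the opening, from -1 (shut) to 1 (fully open), so that 0 is half open; "slide": the shift along the tool's x, y, z in mm, a list of three; "spin": the turn about the tool's x in rad. In form: [{"hand": hand, "slide": [tx, ty, tz], "spin": spin}, ...]. A call has 1 to 8 rows; each row shifts and turns the pose as measured when the row begins, along the tool's axes as they then stand; what a row does not reach is not made up. A row lasts 1/10 s, in which the tool goes at most 50 mm and 8.59 degrees, less where a joint would pass 70% of its speed; a pose out of reach is approached as far as the arm can. A call with a gripper value outside its range is refused whole. The fingers move at their own pace and stop on an object; "grip_force" is the grip in N (left out, the last holds). Time passes only in rows, so rows that do not move let the fingers close. It gives the time, the measured TCP pose, the force and the opening at its end, in the units of the state.
- observe(): the state, without advancing time (a new reading comes with each control period).
- vision.read_camera(name): name is "scene" or "top" or "wrist"; returns a dict with "pixels" (400x640x3 uint8, blue, green, red), "range_z" (400x640 float32, m along the optical axis (not along the pixel's ray), 0 where there is no reading), "fx", "fy", "cx", "cy" (pixels), "world_from_camera" (4x4, takes a point from camera to world coordinates); the wrist camera has in their place "T_tool_cam" (4x4, takes a point from camera to tool coordinates, whose origin is the TCP and whose axes are the tool frame's). Camera axes: x right, y down, z forward; pixel columns grow to the right and rows downward; lengths in m; the calibration is good to about 2 mm. A picture is of the moment at which its call begins: read the wrist's pose just before it.
- job.hand_in(): hands the job in, once; it reports no verdict.
Trained networks look in a picture, given as the dict that the camera call returned (one of the last four; its "shot" number tells which), for a name from the list of things; names that differ only in an ending like _2 or _b are one class to them, and where a whole thing is asked for, a point or a joint stands for the part that bears it (a point fixed in the world has none). Each returns a list of dicts, best first, with "conf" (0 to 1); they miss things now and then, are a little off and sometimes report something else, mostly with a low value. They report only what shows in the picture. A call takes as long as a camera call.
- vision.search_frame(picture, thing): "uv" ([column, row] in pixels, amid what is visible of it).
- vision.cut_out(picture, thing): "mask" (400x640 bool, what is visible of it) and "uv" ([column, row] in pixels, amid what is visible of it).
The state is a dict: "time": time; "qpos": joint angles; "qvel": joint speeds; "joint_efforts": joint torques, N m; "tool_pos": TCP position; "tool_rot": TCP orientation; "contact_force": force on the tool from outside, world axes, zero at the start; "torque": the same for the moment, N m; "opening": finger opening in m.
Only numpy, scipy, OpenCV 4.12 (cv2) and the standard library are available. Lean on these libraries where they do the work, as an engineer would, in place of code of your own. Each camera call takes 0.05 s, during which the arm holds its last target.

## Working session

There is one attempt and no reset: what is moved stays moved. The work goes in short steps, Python scripts to look and compute and a tool call to move; the robot and the scene stay as the last step left them, time stands still between calls to the robot, and variables do not carry over. Pictures are saved under pics/ and viewed, and the job is handed in when it is done.

Besides the shell and the picture viewer there is one more tool, called as name(argument=value, ...), one argument or row to a line, values as JSON. send_rows: Moves the arm, as the interface text tells. Its arguments: {"type":"object","properties":{"motion":{"type":"array","items":{"type":"object","properties":{"hand":{"type":"number"},"slide":{"type":"array","items":{"type":"number"}},"spin":{"type":"number"}}}},"grip_force":{"type":"number"}},"required":["motion"]}

```bash
ls; mkdir -p pics
cat > h.py <<'E'
import numpy as np, cv2
from cell import observe, vision, job
def pts(p,mask=None):
    z=p["range_z"]; v,u=np.nonzero((z>0) if mask is None else (mask&(z>0)))
    d=z[v,u]; c=np.stack([(u-p["cx"])*d/p["fx"],(v-p["cy"])*d/p["fy"],d,np.ones_like(d)],1)
    return (c@np.array(p["world_from_camera"]).T)[:,:3]
E
python3 - <<'E'
from h import *
s=observe(); print(s)
for n in ["top","scene"]:
    p=vision.read_camera(n); cv2.imwrite(f"pics/{n}0.png",p["pixels"])
    for t in ["wedge","scale","stamp","tube_a","weight","wedge_edge","wedge_back","scale_foot"]:
        r=vision.cut_out(p,t) if "_" not in t or t=="tube_a" else vision.search_frame(p,t)
        for k in r[:2]:
            o=[t,round(k["conf"],2),np.round(k["uv"])]
            if "mask" in k:
                q=pts(p,k["mask"]); o+= [len(q),np.round(np.percentile(q,[2,50,98],axis=0),3).tolist()]
            else:
                u,v=np.round(k["uv"]).astype(int); m=np.zeros((400,640),bool); m[v,u]=1; o+=[np.round(pts(p,m),3).tolist()]
            print(n,*o)
E
```

```text
pics
{'time': 0.0, 'qpos': array([-1.30001771e+00,  3.42709950e-01,  1.52502806e+00,  3.62290160e-05,
        1.27541628e+00, -1.45982312e-01]), 'qvel': array([ 0.00093609,  0.00096921,  0.00117115, -0.00048031,  0.00025258,
        0.00020123]), 'joint_efforts': array([ 9.98138858e-04, -4.31250143e+01, -2.44216973e+01,  7.18521327e-02,
        5.60707622e-02, -1.23566715e-04]), 'tool_pos': array([ 0.21244677, -0.47963944,  0.22604775]), 'tool_rot': array([-1.73895906,  1.5692343 ,  1.81938394]), 'contact_force': array([ 0.48396474, -0.44811589, -0.30698449]), 'torque': array([0.07267951, 0.01479678, 0.06421186]), 'opening': 0.09196944312387752}
top wedge 0.7 [279. 210.] 345 [[0.438, 0.032, -0.001], [0.459, 0.085, 0.01], [0.48, 0.136, 0.021]]
top scale 0.58 [341. 197.] 1933 [[0.423, -0.222, 0.005], [0.483, -0.135, 0.043], [0.549, -0.048, 0.054]]
top stamp 0.42 [162. 193.] 128 [[0.505, 0.479, -0.001], [0.515, 0.498, 0.02], [0.534, 0.525, 0.075]]
top stamp 0.22 [342. 195.] 1874 [[0.424, -0.221, 0.024], [0.485, -0.137, 0.044], [0.549, -0.051, 0.054]]
top tube_a 0.52 [277. 209.] 329 [[0.
[... 649 characters left out ...]
9, 0.002], [0.435, -0.508, 0.013], [0.451, -0.461, 0.021]]
scene stamp 0.56 [229. 325.] 283 [[0.506, 0.474, -0.003], [0.515, 0.51, 0.017], [0.55, 0.533, 0.072]]
scene tube_a 0.51 [303. 221.] 99 [[0.53, 0.042, 0.005], [0.537, 0.087, 0.014], [0.544, 0.133, 0.021]]
scene tube_a 0.4 [402. 127.] 48 [[0.421, -0.549, 0.006], [0.431, -0.522, 0.014], [0.443, -0.483, 0.022]]
scene weight 0.6 [256. 289.] 54 [[0.511, 0.376, 0.006], [0.519, 0.386, 0.017], [0.532, 0.392, 0.03]]
scene wedge_edge 0.85 [320. 232.] [[0.458, 0.096, 0.01]]
scene wedge_back 0.77 [320. 230.] [[0.464, 0.087, 0.007]]
scene wedge_back 0.44 [230. 325.] [[0.513, 0.512, 0.039]]
scene scale_foot 0.69 [339. 182.] [[0.492, -0.103, 0.045]]
```

Run:
```python
import cv2
a=cv2.imread("pics/top0.png");b=cv2.imread("pics/scene0.png")
cv2.imwrite("pics/topc.png",cv2.resize(a[130:270,220:420],None,fx=4,fy=4,interpolation=2))
cv2.imwrite("pics/scenec.png",cv2.resize(b[110:260,270:450],None,fx=4,fy=4,interpolation=2))
```

```text
(no output)
```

View pics/top0.png

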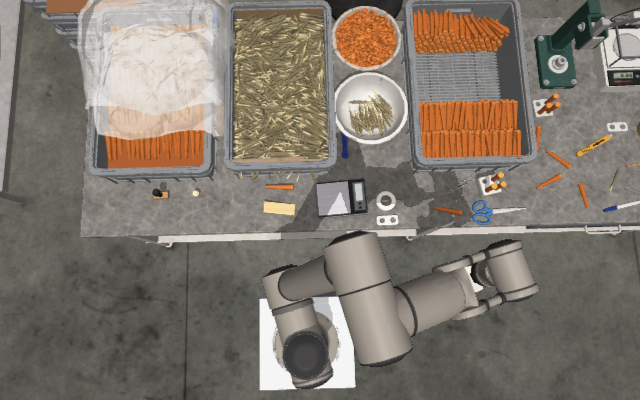

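View pics/topc.png

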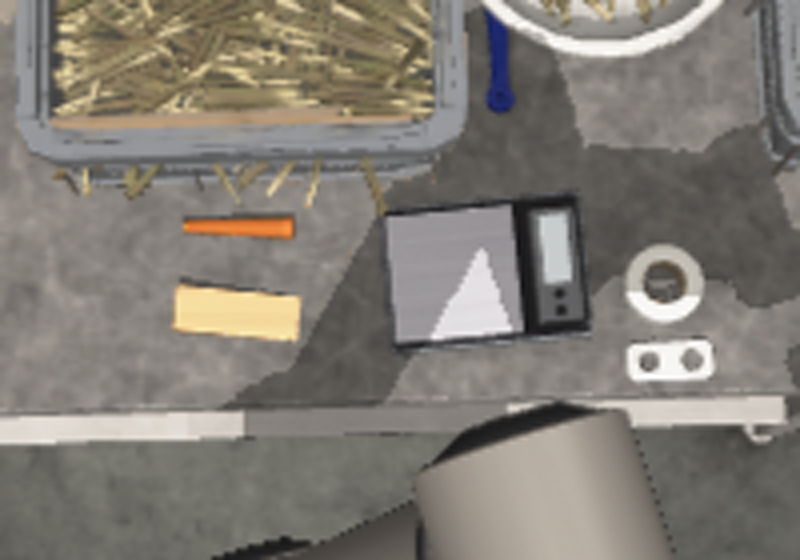

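View pics/scenec.png

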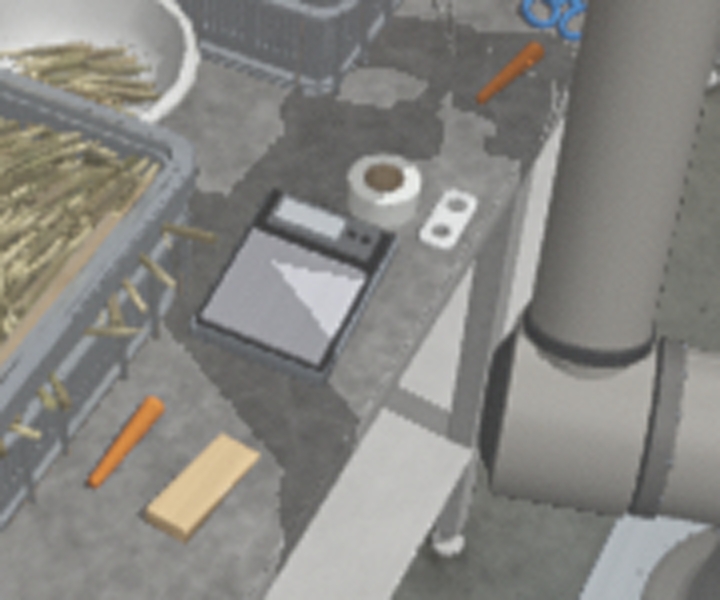

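Run:
```python
from h import *
from scipy.spatial.transform import Rotation as R
s=observe(); M=R.from_euler('xyz',s['tool_rot']).as_matrix(); print(M.round(3))
p=vision.read_camera("wrist"); print(np.array(p["T_tool_cam"]).round(3),p["fx"],p["cx"])
t=vision.read_camera("top"); q=pts(t); 
for y0 in np.arange(-0.3,0.35,0.05):
    a=q[(abs(q[:,1]-y0)<.025)&(q[:,0]>.35)&(q[:,0]<.9)&(q[:,2]>.06)]
    print(round(y0,2), len(a) and (a[:,0].min().round(3), a[:,2].max().round(3)))
yaw_goal=None
for tgt in [(0.46,0.02,0.25)]:
    print((M.T@(np.array(tgt)-s['tool_pos'])*1000).round(1))
```

```text
[[ 0.     0.405 -0.914]
 [-0.    -0.914 -0.405]
 [-1.     0.    -0.   ]]
[[ 0.    -0.305  0.952 -0.157]
 [ 1.     0.    -0.    -0.   ]
 [-0.     0.952  0.305 -0.083]
 [ 0.     0.     0.     1.   ]] 309.7253231513927 318.5334647438015
-0.3 (np.float64(0.667), np.float64(0.1))
-0.25 (np.float64(0.664), np.float64(0.098))
-0.2 (np.float64(0.516), np.float64(0.099))
-0.15 (np.float64(0.685), np.float64(0.1))
-0.1 (np.float64(0.562), np.float64(0.189))
-0.05 (np.float64(0.519), np.float64(0.188))
-0.0 (np.float64(0.523), np.float64(0.185))
0.05 (np.float64(0.525), np.float64(0.185))
0.1 (np.float64(0.536), np.float64(0.188))
0.15 (np.float64(0.535), np.float64(0.187))
0.2 (np.float64(0.539), np.float64(0.189))
0.25 (np.float64(0.566), np.float64(0.228))
0.3 (np.float64(0.555), np.float64(0.263))
[ -23.3 -357.1 -428.7]
```

send_rows(
  motion=[
    {"hand": -1,"slide": [-4,-30,-36],"spin": 0},
    {"hand": -1,"slide": [-4,-30,-36],"spin": 0},
    {"hand": -1,"slide": [-4,-30,-36],"spin": 0},
    {"hand": -1,"slide": [-4,-30,-36],"spin": 0},
    {"hand": -1,"slide": [-4,-30,-36],"spin": 0},
    {"hand": -1,"slide": [-4,-30,-36],"spin": 0},
    {"hand": -1,"slide": [-4,-30,-36],"spin": 0},
    {"hand": -1,"slide": [-4,-30,-36],"spin": 0},
  ],
  grip_force=20,
)

```text
time: 1.8
tool_pos: [0.3824, -0.1377, 0.2589]
tool_rot: [1.958, 1.568, -0.778]
contact_force: [1.2, 0.5, 0.8]
opening: 0.032
```

send_rows(
  motion=[
    {"hand": -1,"slide": [0,-30,-36],"spin": 0},
    {"hand": -1,"slide": [0,-30,-36],"spin": 0},
    {"hand": -1,"slide": [0,0,0],"spin": -0.145},
    {"hand": -1,"slide": [0,0,0],"spin": -0.145},
    {"hand": -1,"slide": [0,0,0],"spin": -0.145},
    {"hand": -1,"slide": [0,0,0],"spin": -0.145},
    {"hand": -1,"slide": [0,0,0],"spin": -0.145},
    {"hand": -1,"slide": [0,0,0],"spin": -0.145},
  ],
)

```text
time: 2.6
tool_pos: [0.4286, -0.0423, 0.2606]
tool_rot: [1.553, 1.563, -0.283]
contact_force: [-0.1, -0.3, 0.3]
opening: 0.0003
```

send_rows(
  motion=[
    {"hand": -1,"slide": [0,0,0],"spin": -0.145},
    {"hand": -1,"slide": [0,0,0],"spin": -0.145},
    {"hand": -1,"slide": [0,0,0],"spin": -0.145},
    {"hand": -1,"slide": [0,0,0],"spin": -0.145},
    {"hand": -1,"slide": [0,0,0],"spin": -0.145},
    {"hand": -1,"slide": [0,0,0],"spin": -0.145},
    {"hand": -1,"slide": [0,0,0],"spin": -0.145},
    {"hand": -1,"slide": [0,0,0],"spin": -0.145},
  ],
)

```text
time: 3.4
tool_pos: [0.4285, -0.0421, 0.2612]
tool_rot: [0.357, 1.562, -0.279]
contact_force: [0.4, -0.8, 0.8]
opening: 0.0005
```

```bash
cat >> h.py <<'E'
from scipy.spatial.transform import Rotation as R
def tool():
    s=observe(); T=np.eye(4); T[:3,:3]=R.from_euler('xyz',s['tool_rot']).as_matrix(); T[:3,3]=s['tool_pos']; return s,T
def wrist(name=None):
    s,T=tool(); p=vision.read_camera("wrist"); p["world_from_camera"]=T@np.array(p["T_tool_cam"])
    if name: cv2.imwrite(f"pics/{name}.png",p["pixels"])
    return s,T,p
def proj(p,P):
    c=np.linalg.inv(p["world_from_camera"])@np.append(P,1); return np.array([p["fx"]*c[0]/c[2]+p["cx"],p["fy"]*c[1]/c[2]+p["cy"]])
def onplane(p,uv,z):
    W=np.array(p["world_from_camera"]); d=W[:3,:3]@np.array([(uv[0]-p["cx"])/p["fx"],(uv[1]-p["cy"])/p["fy"],1]); return W[:3,3]+d*(z-W[2,3])/d[2]
E
python3 - <<'E'
from h import *
s,T,p=wrist("w1"); print(s['time'],T.round(3),s['qpos'].round(2),s['opening'],s['contact_force'].round(1))
for t in ["wedge","scale"]:
    for k in vision.cut_out(p,t)[:2]:
        q=pts(p,k["mask"]); print(t,k["conf"],k["uv"],len(q),np.round(np.percentile(q,[1,50,99],axis=0),3).tolist())
        np.save(f"/tmp/{t}1.npy",k["mask"])
E
```

```text
3.4 [[ 0.009  0.594  0.805  0.428]
 [-0.002  0.805 -0.594 -0.042]
 [-1.     0.003  0.009  0.261]
 [ 0.     0.     0.     1.   ]] [-0.28  0.13  1.71 -0.    1.29 -1.21] 0.0005456490979373095 [ 0.4 -0.8  0.8]
wedge 0.7 [413.8, 125.7] 2929 [[0.437, 0.032, -0.001], [0.459, 0.09, 0.009], [0.483, 0.14, 0.017]]
scale 0.69 [291.5, 221.8] 7441 [[0.42, -0.216, 0.021], [0.458, -0.101, 0.04], [0.536, -0.044, 0.045]]
```

View pics/w1.png

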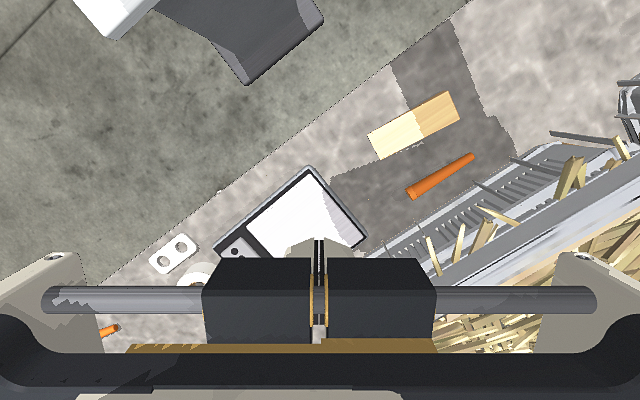

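send_rows(
  motion=[
    {"hand": -1,"slide": [0,0,0],"spin": -0.145},
    {"hand": -1,"slide": [0,0,0],"spin": -0.145},
    {"hand": -1,"slide": [0,0,0],"spin": -0.145},
    {"hand": -1,"slide": [0,0,0],"spin": -0.145},
    {"hand": -1,"slide": [0,0,0],"spin": -0.055},
    {"hand": -1,"slide": [-20,5,22],"spin": 0},
    {"hand": -1,"slide": [0,0,0],"spin": 0},
  ],
)

```text
time: 4.25
tool_pos: [0.4502, -0.037, 0.2817]
tool_rot: [-0.243, 1.563, -0.259]
contact_force: [0.5, -0.7, 0.4]
opening: 0.0005
```

Run:
```python
from h import *
s,T,p=wrist("w2"); print(s['time'],T.round(4),s['qpos'].round(2))
import pickle; 
out={"p":p}
for t in ["wedge","scale"]:
    for k in vision.cut_out(p,t)[:1]:
        q=pts(p,k["mask"]); print(t,k["conf"],k["uv"],len(q),np.round(np.percentile(q,[1,50,99],axis=0),3).tolist())
        out[t]=k["mask"]
for t in ["wedge_edge","wedge_back","scale_foot"]:
    for k in vision.search_frame(p,t)[:1]: print(t,k["conf"],k["uv"],onplane(p,k["uv"],0.005).round(3))
pickle.dump(out,open("/tmp/w2.pkl","wb"))
```

```text
4.25 [[ 0.0079  0.016   0.9998  0.4502]
 [-0.0021  0.9999 -0.016  -0.037 ]
 [-1.     -0.002   0.0079  0.2817]
 [ 0.      0.      0.      1.    ]] [-0.25  0.16  1.62 -0.    1.36 -1.81]
wedge 0.94 [405.6, 167.8] 2365 [[0.438, 0.032, -0.001], [0.46, 0.087, 0.008], [0.483, 0.14, 0.017]]
scale 0.92 [247.7, 191.4] 12188 [[0.421, -0.219, 0.017], [0.479, -0.132, 0.042], [0.549, -0.046, 0.049]]
wedge_edge 0.81 [410.0, 168.5] [0.462 0.093 0.005]
wedge_back 0.83 [407.3, 166.9] [0.46  0.089 0.005]
scale_foot 0.59 [250.3, 187.9] [ 0.487 -0.137  0.005]
```

View pics/w2.png

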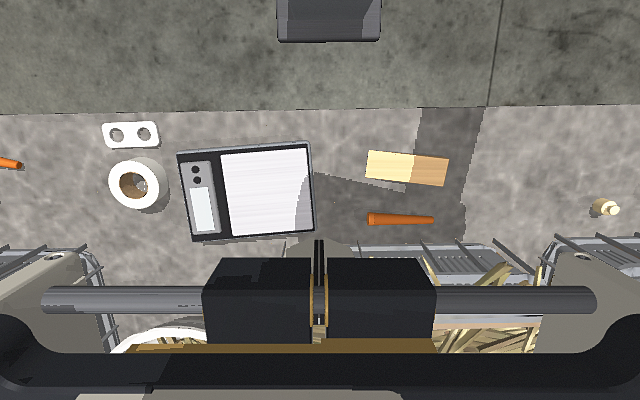

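```bash
cat > fit.py <<'E'
from h import *
import pickle
def plane(q,it=5):
    k=np.ones(len(q),bool)
    for _ in range(it):
        c=np.linalg.lstsq(np.c_[q[k,:2],np.ones(k.sum())],q[k,2],rcond=None)[0]
        r=q[:,2]-np.c_[q[:,:2],np.ones(len(q))]@c; k=abs(r)<max(0.0015,2*np.std(r[k]))
        if k.sum()<20: break
    return c,np.std(r[k]),k
def rect(xy):
    (c,(w,h),a)=cv2.minAreaRect((xy*1000).astype(np.float32)); b=cv2.boxPoints(((c),(w,h),a)); return b,w,h,a
def fit(p,wm,sm):
    q=pts(p); full=pts(p,p["range_z"]>0)
    t=full[(abs(full[:,2])<.012)&(full[:,0]>.38)&(full[:,0]<.56)&(full[:,1]>-.35)&(full[:,1]<.3)]
    ct,sd,_=plane(t); print("table",ct.round(4),round(sd,4))
    er=lambda m:cv2.erode(m.astype(np.uint8),np.ones((5,5)))>0
    for nm,m in(("scale",sm),("wedge",wm)):
        c,sd,k=plane(pts(p,er(m))); n=np.array([-c[0],-c[1],1]); n/=np.linalg.norm(n)
        print(nm,"plane slope",c.round(4),"sd",round(sd,4),"frac",k.mean().round(2),"tilt",np.arccos(n[2]).round(4), "rel table",(c-ct)[:2].round(4))
        # contour rays onto plane
        cn=max(cv2.findContours(m.astype(np.uint8),0,1)[0],key=cv2.contourArea)[:,0,:]
        W=p["world_from_camera"]; P=[]
        for u,v in cn:
            d=W[:3,:3]@np.array([(u-p["cx"])/p["fx"],(v-p["cy"])/p["fy"],1]); o=W[:3,3]
            tt=(c[0]*o[0]+c[1]*o[1]+c[2]-o[2])/(d[2]-c[0]*d[0]-c[1]*d[1]); P.append(o+tt*d)
        P=np.array(P); b,w,h,a=rect(P[:,:2]); print("  rect",b.round(1).tolist(),round(w,1),round(h,1),round(a,2),"cen",b.mean(0).round(1))
E
python3 - <<'E'
from fit import *
o=pickle.load(open("/tmp/w2.pkl","rb")); fit(o["p"],o["wedge"],o["scale"])
p=o["p"]; im=p["pixels"].copy()
for m,c in((o["wedge"],(0,0,255)),(o["scale"],(0,255,0))):
    cv2.drawContours(im,cv2.findContours(m.astype(np.uint8),0,1)[0],-1,c,1)
cv2.imwrite("pics/w2c.png",cv2.resize(im[120:260,160:460],None,fx=2.6,fy=2.6,interpolation=0))
E
```

```text
table [-0.0007 -0.0001 -0.0007] 0.0007
scale plane slope [ 0.0796 -0.0394 -0.0007] sd 0.0007 frac 0.73 tilt 0.0886 rel table [ 0.0804 -0.0393]
  rect [[412.6000061035156, -48.400001525878906], [424.5, -222.10000610351562], [552.7999877929688, -213.3000030517578], [540.9000244140625, -39.70000076293945]] 128.6 174.1 3.92 cen [ 482.7 -130.9]
wedge plane slope [ 0.0135  0.1494 -0.0103] sd 0.0007 frac 0.93 tilt 0.1489 rel table [0.0142 0.1495]
  rect [[432.6000061035156, 32.70000076293945], [475.5, 28.399999618530273], [486.3999938964844, 137.89999389648438], [443.5, 142.1999969482422]] 110.1 43.1 84.29 cen [459.5  85.3]
```

View pics/w2c.png

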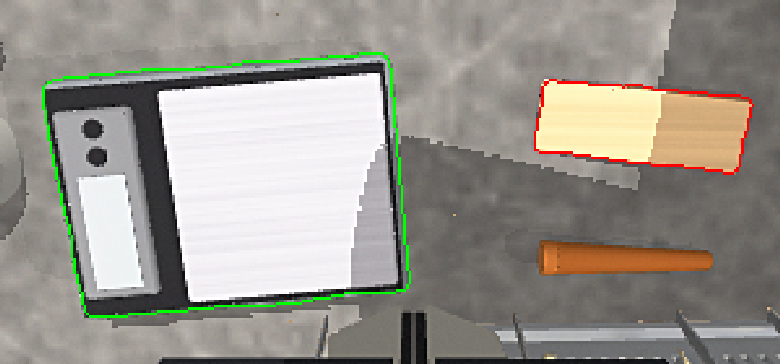

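```bash
cat > fit2.py <<'E'
from h import *
import pickle
from scipy.optimize import least_squares
def hull_d(p,P,cn):
    W=np.linalg.inv(p["world_from_camera"]); c=P@W[:3,:3].T+W[:3,3]
    uv=np.c_[p["fx"]*c[:,0]/c[:,2]+p["cx"],p["fy"]*c[:,1]/c[:,2]+p["cy"]].astype(np.float32)
    h=cv2.convexHull(uv)
    return np.array([cv2.pointPolygonTest(h,(float(a),float(b)),True) for a,b in cn])
def scale_pts(x,y,yaw,level):
    # pose when level: origin; lean th about the diagonal of neighbour feet (-45,-70)-(45,70)
    P=np.array([[a,b,z] for a in(-65,65) for b in(-90,90) for z in(14,45)])/1000.
    return scale_T(x,y,yaw,level)(P)
def scale_T(x,y,yaw,th):
    ax=np.array([45,70,0])/np.hypot(45,70)
    Rl=R.from_rotvec(-th*ax)  # check sign below
    if (Rl.apply([-.045,.07,.007]))[2]>0.007: Rl=R.from_rotvec(th*ax)
    return lambda P:(R.from_euler('z',yaw).apply(Rl.apply(P)))+[x,y,0]
def wedge_T(x,y,yaw): return lambda P:R.from_euler('z',yaw).apply(P)+[x,y,0]
WP=np.array([[a,b,z] for a in(-20,20) for b,z in((-55,0),(-55,1.5),(55,0),(55,18))])/1000.
def contour(m):
    cn=max(cv2.findContours(m.astype(np.uint8),0,1)[0],key=cv2.contourArea)
    return cn[:,0,:].astype(float)
def fitall(p,wm,sm,th,sc=None):
    out={}
    if sm is not None:
        cn=contour(sm)
        r=least_squares(lambda v:hull_d(p,scale_T(v[0],v[1],v[2],th)(np.array([[a,b,z] for a in(-65,65) for b in(-90,90) for z in(14,45)])/1000.),cn)-.3,[.48,-.13,.07],loss='soft_l1',diff_step=1e-3,x_scale=[.01,.01,.05])
        out["scale"]=r.x; print("scale",r.x.round(4),"rms px",np.sqrt(np.mean(r.fun**2)).round(2))
    if wm is not None:
        cn=contour(wm); q=pts(p,wm).mean(0)
        r=least_squares(lambda v:hull_d(p,wedge_T(*v)(WP),cn)-.3,[q[0],q[1],.07],loss='soft_l1',diff_step=1e-3,x_scale=[.01,.01,.05])
        out["wedge"]=r.x; print("wedge",r.x.round(4),"rms px",np.sqrt(np.mean(r.fun**2)).round(2))
        T=wedge_T(*r.x); print(" edge",T([[0,-.055,0]])[0].round(4),"back",T([[0,.055,.009]])[0].round(4))
    S=out.get("scale",sc)
    if S is not None and wm is not None:
        f=scale_T(*S,th)([[-.045,.07,.007]])[0]; g=scale_T(*S,0)([[-.045,.07,.007]])[0]
        w=out["wedge"]; loc=lambda f:(R.from_euler('z',-w[2]).apply(f-[w[0],w[1],0])*1000).round(1)
        print(" foot",f.round(4),"level foot",g.round(4),"in wedge frame(mm)",loc(f),loc(g),"depth in",55+loc(g)[1])
    return out
E
python3 - <<'E'
from fit2 import *
o=pickle.load(open("/tmp/w2.pkl","rb")); r=fitall(o["p"],o["wedge"],o["scale"],0.09)
E
```

```text
scale [ 0.4872 -0.1331  0.0697] rms px 2.58
wedge [ 0.4602  0.0852 -0.0991] rms px 0.48
 edge [0.4548 0.0305 0.    ] back [0.4657 0.1399 0.009 ]
 foot [ 4.372e-01 -6.620e-02  2.000e-04] level foot [ 0.4374 -0.0664  0.007 ] in wedge frame(mm) [  -8.  -153.     0.2] [  -7.7 -153.1    7. ] depth in -98.1
```

Run:
```python
from fit2 import *
o=pickle.load(open("/tmp/w2.pkl","rb")); p=o["p"]
im=cv2.resize(p["pixels"][120:260,160:460],None,fx=2.6,fy=2.6,interpolation=0)
T=scale_T(.4872,-.1331,.0697,.09)
for z,c in((14,(0,0,255)),(45,(0,255,0)),(40,(255,0,0))):
    P=T(np.array([[a,b,z] for a,b in((-65,-90),(-65,90),(65,90),(65,-90))])/1000.)
    uv=np.array([proj(p,x) for x in P]); uv=((uv-[160,120]+.5)*2.6).astype(int)
    cv2.polylines(im,[uv],True,c,1)
cv2.imwrite("pics/ov.png",im)
```

```text
(no output)
```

View pics/ov.png

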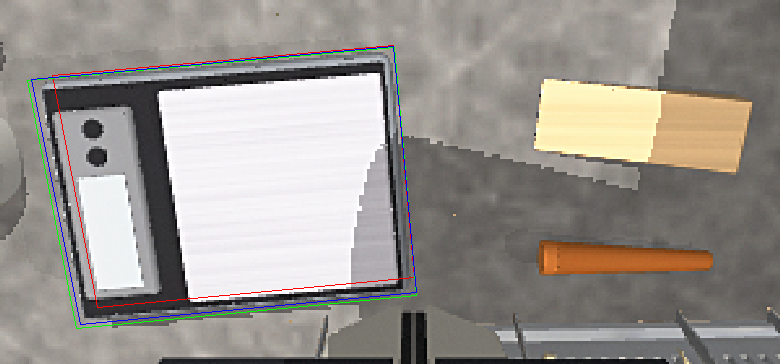

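Run:
```python
from fit2 import *
o=pickle.load(open("/tmp/w2.pkl","rb")); p=o["p"]
S=(.4865,-.1335,.0697,.09)
q=pts(p); T=scale_T(*S); o0=T(np.zeros((1,3)))[0]; M=np.c_[T([[1,0,0]])[0]-o0,T([[0,1,0]])[0]-o0,T([[0,0,1]])[0]-o0]
l=(q-o0)@M*1000
for nm,ax,oth,lo in(("x",0,1,60),("y",1,0,40)):
    a=l[(abs(l[:,oth])<lo)&(l[:,2]>-8)&(l[:,2]<55)]
    for s in (-1,1):
      for e in range(50,100,3):
        b=a[(a[:,ax]*s>=e)&(a[:,ax]*s<e+3)]
        if len(b)>5 and (ax or e<80): print(nm,s,e,len(b),np.percentile(b[:,2],[5,50,95]).round(1))
```

```text
x -1 50 225 [36.1 42.3 44.3]
x -1 53 218 [35.6 37.  40. ]
x -1 56 229 [32.5 36.1 37.8]
x -1 59 250 [ 5.2 31.5 33.8]
x -1 62 221 [ 1.   4.5 29. ]
x -1 65 187 [1.  3.9 7. ]
x -1 68 187 [1.1 4.1 7.4]
x -1 71 188 [1.5 4.6 7.3]
x -1 74 190 [2.  4.5 7.6]
x -1 77 186 [1.9 4.9 8.1]
x 1 50 170 [36.6 43.2 44.6]
x 1 53 181 [36.4 43.  44.6]
x 1 56 132 [35.9 42.5 44. ]
x 1 59 121 [35.6 36.9 38.2]
x 1 62 103 [32.9 36.2 37.8]
x 1 65 62 [29.2 32.5 33.4]
x 1 77 7 [-6.1 -5.  -4.4]
y -1 50 141 [41.3 42.7 44. ]
y -1 53 133 [41.4 43.  44.6]
y -1 56 140 [41.7 42.9 44.3]
y -1 59 138 [41.4 43.  44.5]
y -1 62 129 [41.8 43.1 44.6]
y -1 65 141 [41.8 43.1 44.6]
y -1 68 128 [41.7 43.1 44.6]
y -1 71 140 [41.5 43.  44.5]
y -1 74 116 [41.7 42.9 44.4]
y -1 77 136 [41.4 42.5 43.9]
y -1 80 114 [40.7 42.2 43.3]
y -1 83 49 [36.3 37.5 41.6]
y -1 86 71 [35.6 36.7 38. ]
y -1 89 41 [31.6 32.8 34.1]
y 1 50 129 [41.7 43.2 44.5]
y 1 53 130 [42.1 43.3 44.3]
y 1 56 135 [42.3 43.5 44.6]
y 1 59 133 [42.1 43.3 44.3]
y 1 62 133 [42.2 43.4 44.6]
y 1 65 130 [42.2 43.4 44.6]
y 1 68 132 [41.9 43.3 44.4]
y 1 71 134 [42.  43.2 44.5]
y 1 74 130 [42.  43.3 44.8]
y 1 77 135 [42.  43.3 44.6]
y 1 80 128 [35.6 41.5 43.7]
y 1 83 125 [31.8 33.6 36.8]
y 1 86 109 [ 1.4 29.8 32.5]
y 1 89 112 [0.3 3.5 6.5]
y 1 92 108 [0.4 3.5 6.7]
y 1 95 111 [0.5 3.8 6.7]
y 1 98 108 [0.7 3.6 7.3]
```

```bash
sed -i 's/for z in(14,45)\])\/1000.),cn)/for z in(14,32)])\/1000.),cn)/' fit2.py
python3 - <<'E'
from fit2 import *
o=pickle.load(open("/tmp/w2.pkl","rb")); p=o["p"]; r=fitall(p,o["wedge"],o["scale"],0.09); 
im=cv2.resize(p["pixels"][120:260,160:460],None,fx=2.6,fy=2.6,interpolation=0)
T=scale_T(*r["scale"],.09)
for z,c in((14,(0,0,255)),(32,(0,255,0))):
    P=T(np.array([[a,b,z] for a,b in((-65,-90),(-65,90),(65,90),(65,-90))])/1000.)
    uv=np.array([proj(p,x) for x in P]); uv=((uv-[160,120]+.5)*2.6).astype(int)
    cv2.polylines(im,[uv],True,c,1)
cv2.imwrite("pics/ov2.png",im)
E
```

```text
scale [ 0.4888 -0.1348  0.0598] rms px 0.77
wedge [ 0.4602  0.0852 -0.0991] rms px 0.48
 edge [0.4548 0.0305 0.    ] back [0.4657 0.1399 0.009 ]
 foot [ 4.394e-01 -6.740e-02  2.000e-04] level foot [ 0.4397 -0.0676  0.007 ] in wedge frame(mm) [  -5.6 -153.9    0.2] [  -5.3 -154.1    7. ] depth in -99.1
```

View pics/ov2.png

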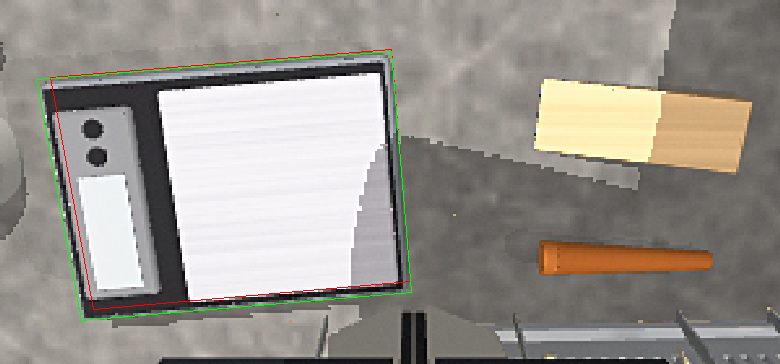

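send_rows(
  motion=[
    {"hand": -1,"slide": [0,0,0],"spin": 0.083},
    {"hand": -1,"slide": [0,42,0],"spin": 0},
    {"hand": -1,"slide": [0,42,0],"spin": 0},
    {"hand": -1,"slide": [0,42,0],"spin": 0},
    {"hand": -1,"slide": [0,42,0],"spin": 0},
    {"hand": -1,"slide": [0,42,0],"spin": 0},
    {"hand": -1,"slide": [40,0,0],"spin": 0},
    {"hand": -1,"slide": [40,0,0],"spin": 0},
  ],
)

```text
time: 5.35
tool_pos: [0.4705, 0.1785, 0.1998]
tool_rot: [0.204, 1.559, 0.093]
contact_force: [0.6, -0.5, -0.8]
opening: 0.0004
```

Run:
```python
from h import *
s,T=tool(); print(s['time'],T.round(4)); print((T[:3,:3].T@(np.array([.469,.1738,.008])-T[:3,3])*1000).round(1))
```

```text
5.35 [[ 0.0116  0.111   0.9938  0.4705]
 [ 0.0011  0.9938 -0.111   0.1785]
 [-0.9999  0.0024  0.0114  0.1998]
 [ 0.      0.      0.      1.    ]]
[191.8  -5.2  -3.2]
```

send_rows(
  motion=[
    {"hand": -1,"slide": [40,0,-1],"spin": -0.012},
    {"hand": -1,"slide": [40,0,-1],"spin": 0},
    {"hand": -1,"slide": [40,0,-1],"spin": 0},
    {"hand": -1,"slide": [40,0,0],"spin": 0},
    {"hand": -1,"slide": [20,0,0],"spin": 0},
    {"hand": -1,"slide": [10,0,0],"spin": 0},
    {"hand": -1,"slide": [0,0,0],"spin": 0},
  ],
)

```text
time: 6.05
tool_pos: [0.4649, 0.1783, 0.0002]
tool_rot: [0.102, 1.564, 0.0]
contact_force: [-2.9, 0.7, 15.9]
opening: 0.0003
```

```bash
cat > look.py <<'E'
import sys
from fit2 import *
n=sys.argv[1]; th=float(sys.argv[2])
s,T,p=wrist(n); print(s['time'],T[:3,3].round(4),T[:3,1].round(3),"F",s['contact_force'].round(1))
m={}
for t in ["wedge","scale"]:
    k=vision.cut_out(p,t)
    if k: m[t]=k[0]["mask"]; print(t,round(k[0]["conf"],2),k[0]["uv"],m[t].sum())
pickle.dump({"p":p,**m},open(f"/tmp/{n}.pkl","wb"))
S=[.4888,-.1348,.0598]
fitall(p,m.get("wedge"),None,th,S)
E
python3 look.py w3 .09
```

```text
6.05 [4.649e-01 1.783e-01 2.000e-04] [0.102 0.995 0.001] F [-2.9  0.7 15.9]
wedge 0.55 [150.6, 253.6] 8761
wedge [ 0.46    0.0879 -0.104 ] rms px 13.72
 edge [0.4543 0.0332 0.    ] back [0.4657 0.1426 0.009 ]
 foot [ 4.394e-01 -6.750e-02  2.000e-04] level foot [ 0.4397 -0.0676  0.007 ] in wedge frame(mm) [  -4.4 -156.7    0.2] [  -4.1 -156.8    7. ] depth in -101.80000000000001
```

View pics/w3.png

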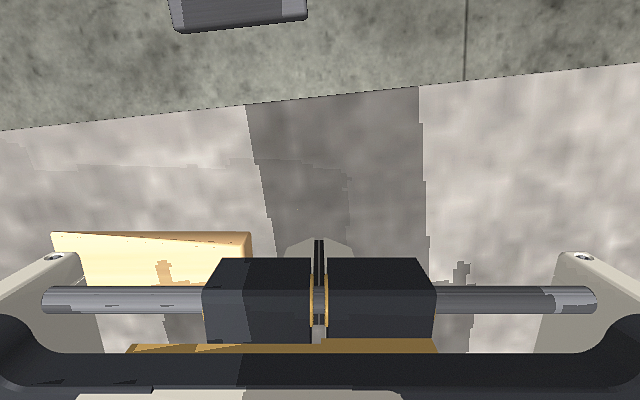

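send_rows(
  motion=[
    {"hand": -1,"slide": [-8,0,2],"spin": 0},
    {"hand": -1,"slide": [0,0,3],"spin": 0},
    {"hand": -1,"slide": [0,-7,0],"spin": 0},
    {"hand": -1,"slide": [0,-8,0],"spin": 0},
    {"hand": -1,"slide": [0,-8,0],"spin": 0},
    {"hand": -1,"slide": [0,-10,0],"spin": 0},
    {"hand": -1,"slide": [0,-10,0],"spin": 0},
    {"hand": -1,"slide": [0,-10,0],"spin": 0},
  ],
)

```text
time: 7.0
tool_pos: [0.466, 0.1213, 0.0104]
tool_rot: [0.184, 1.559, 0.082]
contact_force: [-0.3, 1.0, 1.2]
opening: 0.0005
```

```bash
cat > look2.py <<'E'
import sys
from fit2 import *
n=sys.argv[1]; th=float(sys.argv[2])
s,T=tool(); print(s['time'],T[:3,3].round(4),"y",T[:3,1].round(3),"F",s['contact_force'].round(1))
S=[.4888,-.1348,.0598]
for c in("top","scene"):
    p=vision.read_camera(c); cv2.imwrite(f"pics/{n}{c}.png",p["pixels"])
    k=vision.cut_out(p,"wedge"); k=[j for j in k if np.linalg.norm(pts(p,j["mask"]).mean(0)[:2]-[.46,.02])<.15]
    if k:
        q=pts(p,k[0]["mask"]); print(c,round(k[0]["conf"],2),len(q),np.percentile(q,[1,50,99],axis=0).round(3).tolist()); fitall(p,k[0]["mask"],None,th,S)
    k=vision.cut_out(p,"scale")
    if k:
        from fit import plane
        q=pts(p,cv2.erode(k[0]["mask"].astype(np.uint8),np.ones((3,3)))>0); 
        a,sd,kk=plane(q); print(c,"scale",len(q),"slope",a.round(4),"sd",sd.round(4),q.mean(0).round(3))
E
python3 look2.py a .09
```

```text
7.0 [0.466  0.1213 0.0104] y [0.101 0.995 0.002] F [-0.3  1.   1.2]
top 0.56 80 [[0.434, 0.003, -0.005], [0.451, 0.017, 0.005], [0.47, 0.032, 0.014]]
wedge [ 0.4572  0.0579 -0.1104] rms px 1.93
 edge [0.4511 0.0033 0.    ] back [0.4633 0.1126 0.009 ]
 foot [ 4.394e-01 -6.750e-02  2.000e-04] level foot [ 0.4397 -0.0676  0.007 ] in wedge frame(mm) [  -3.9 -126.6    0.2] [  -3.6 -126.7    7. ] depth in -71.7
top scale 1625 slope [ 0.0827 -0.0271  0.0008] sd 0.0034 [ 0.484 -0.135  0.044]
scene 0.57 101 [[0.435, 0.008, -0.0], [0.446, 0.043, 0.007], [0.457, 0.115, 0.02]]
wedge [0.4296 0.064  0.0911] rms px 1.72
 edge [0.4346 0.0092 0.    ] back [0.4246 0.1187 0.009 ]
 foot [ 4.394e-01 -6.750e-02  2.000e-04] level foot [ 0.4397 -0.0676  0.007 ] in wedge frame(mm) [  -2.2 -131.8    0.2] [  -1.9 -132.     7. ] depth in -77.0
scene scale 807 slope [ 0.1167 -0.033  -0.0172] sd 0.0027 [ 0.464 -0.108  0.04 ]
```

```bash
python3 look.py w4 .09; python3 -c "
import cv2
a=cv2.imread('pics/atop.png');cv2.imwrite('pics/atopc.png',cv2.resize(a[150:260,230:390],None,fx=4,fy=4,interpolation=0))"
```

```text
7.3 [0.4661 0.1224 0.0104] [0.101 0.995 0.002] F [ 0.4  0.1 -1. ]
wedge 0.57 [190.1, 242.9] 10173
scale 0.82 [5.6, 254.7] 764
wedge [ 0.4571  0.0571 -0.094 ] rms px 10.83
 edge [0.452  0.0023 0.    ] back [0.4623 0.1118 0.009 ]
 foot [ 4.394e-01 -6.750e-02  2.000e-04] level foot [ 0.4397 -0.0676  0.007 ] in wedge frame(mm) [  -6.  -125.6    0.2] [  -5.7 -125.8    7. ] depth in -70.8
```

View pics/w4.png

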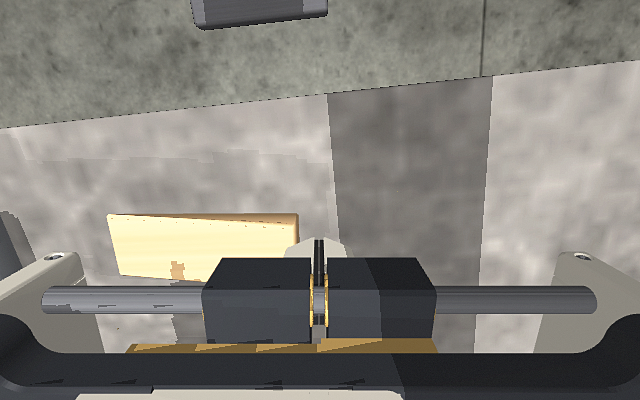

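View pics/atopc.png

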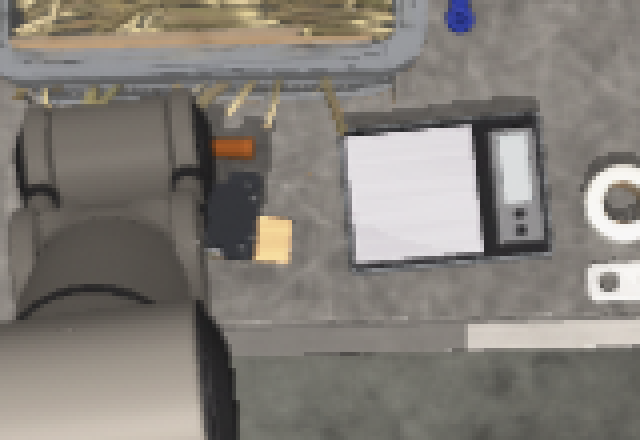

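Run:
```python
from fit2 import *
p=pickle.load(open("/tmp/w4.pkl","rb"))["p"]
g=p["pixels"]; cv2.imwrite("pics/w4c.png",cv2.resize(g[195:290,90:320],None,fx=3.4,fy=3.4,interpolation=0))
for uv,z in(((107,214.5),.0015),((120,275.5),.0015),((298,214),.018),((298,240),0.)): print(uv,onplane(p,uv,z).round(4))
```

```text
(107, 214.5) [0.4324 0.0053 0.0015]
(120, 275.5) [0.4719 0.0007 0.0015]
(298, 214) [0.4371 0.1152 0.018 ]
(298, 240) [0.46   0.1113 0.    ]
```

View pics/w4c.png

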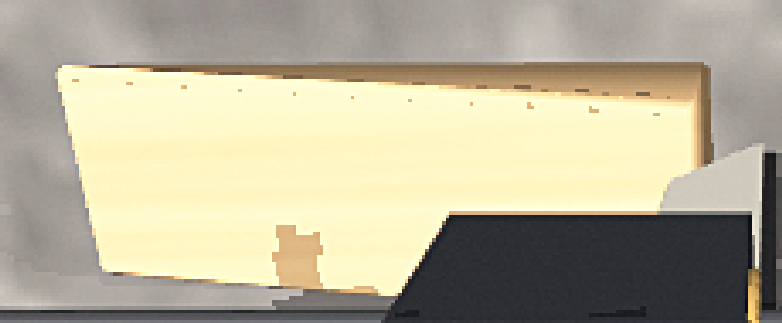

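send_rows(
  motion=[
    {"hand": -1,"slide": [1,-6,0],"spin": 0},
    {"hand": -1,"slide": [1,-8,0],"spin": 0},
    {"hand": -1,"slide": [0,-8,0],"spin": 0},
    {"hand": -1,"slide": [0,-8,0],"spin": 0},
    {"hand": -1,"slide": [0,-8,0],"spin": 0},
    {"hand": -1,"slide": [0,-8,0],"spin": 0},
    {"hand": -1,"slide": [0,-8,0],"spin": 0},
    {"hand": -1,"slide": [0,-5,0],"spin": 0},
  ],
)

```text
time: 8.25
tool_pos: [0.4627, 0.0628, 0.0102]
tool_rot: [0.291, 1.552, 0.193]
contact_force: [-0.3, 1.6, 2.5]
opening: 0.0006
```

```bash
python3 look.py w5 .09;python3 look2.py b .09;  python3 -c "
import cv2
a=cv2.imread('pics/btop.png');cv2.imwrite('pics/btopc.png',cv2.resize(a[150:260,230:390],None,fx=4,fy=4,interpolation=0))"
```

```text
8.25 [0.4627 0.0628 0.0102] [0.098 0.995 0.006] F [-0.3  1.6  2.5]
wedge 0.76 [194.6, 241.1] 9839
scale 0.73 [81.6, 246.8] 8830
wedge [ 4.546e-01  1.000e-04 -8.070e-02] rms px 11.51
 edge [ 0.4502 -0.0547  0.    ] back [0.459  0.0549 0.009 ]
 foot [ 4.394e-01 -6.750e-02  2.000e-04] level foot [ 0.4397 -0.0676  0.007 ] in wedge frame(mm) [ -9.7 -68.6   0.2] [ -9.4 -68.7   7. ] depth in -13.700000000000003
8.4 [0.4625 0.0631 0.01  ] y [0.098 0.995 0.005] F [-0.2 -0.5 -1.2]
top 0.39 52 [[0.432, -0.05, -0.004], [0.449, -0.04, 0.005], [0.468, -0.032, 0.028]]
wedge [ 0.4513  0.0074 -0.0373] rms px 1.92
 edge [ 0.4493 -0.0476  0.    ] back [0.4534 0.0623 0.009 ]
 foot [ 4.394e-01 -6.750e-02  2.000e-04] level foot [ 0.4397 -0.0676  0.007 ] in wedge frame(mm) [ -9.1 -75.2   0.2] [ -8.8 -75.4   7. ] depth in -20.400000000000006
top scale 1710 slope [ 0.0823 -0.0288  0.0005] sd 0.0031 [ 0.483 -0.135  0.044]
scene 0.55 139 [[0.424, -0.05, -0.002], [0.441, 0.004, 0.008], [0.455, 0.062, 0.085]]
wedge [0.4278 0.0055 0.1013] rms px 2.16
 edge [ 0.4334 -0.0492  0.    ] back [0.4223 0.0602 0.009 ]
 foot [ 4.394e-01 -6.750e-02  2.000e-04] level foot [ 0.4397 -0.0676  0.007 ] in wedge frame(mm) [  4.2 -73.8   0.2] [  4.4 -74.    7. ] depth in -19.0
scene scale 655 slope [ 0.1268 -0.0097 -0.0185] sd 0.0031 [ 0.463 -0.149  0.041]
```

View pics/w5.png

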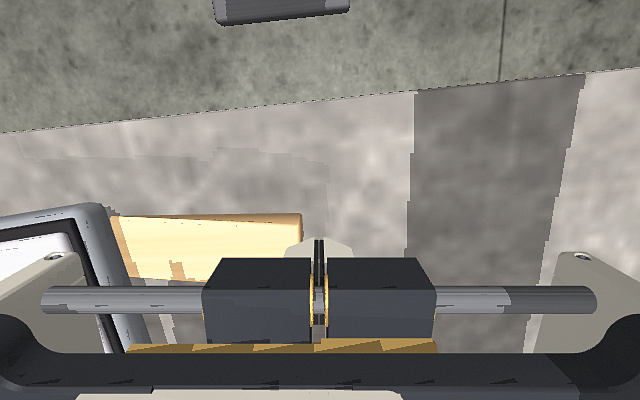

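View pics/btopc.png

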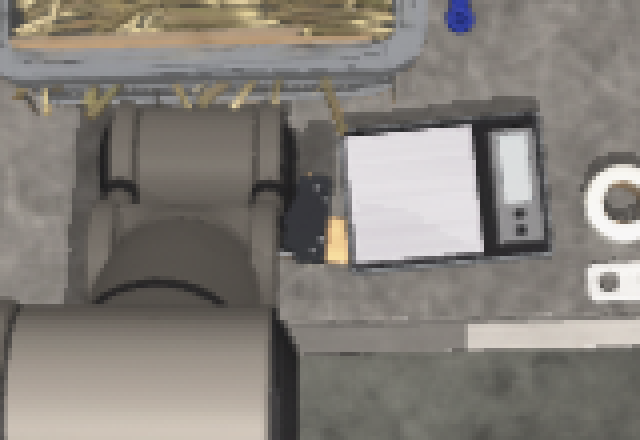

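Run:
```python
from fit2 import *
for n,L in(("w4",((298,213.5),(107,214.5))),("w5",((302,212.5),(113,216)))):
    p=pickle.load(open(f"/tmp/{n}.pkl","rb"))["p"]
    P=[onplane(p,a,0.) for a in L]; d=P[0]-P[1]; print(n,[x.round(4) for x in P],"yaw",-np.arctan2(d[0],d[1]), np.linalg.norm(d))
p=pickle.load(open(f"/tmp/w5.pkl","rb"))["p"]
g=p["pixels"]; cv2.imwrite("pics/w5c.png",cv2.resize(g[195:290,90:320],None,fx=3.4,fy=3.4,interpolation=0))
```

```text
w4 [array([0.4434, 0.1133, 0.    ]), array([0.4329, 0.0042, 0.    ])] yaw -0.0962414039083617 0.10960343133066242
w5 [array([0.4396, 0.0561, 0.    ]), array([ 0.4309, -0.0518,  0.    ])] yaw -0.08029056505928166 0.10817092854680592
```

View pics/w5c.png

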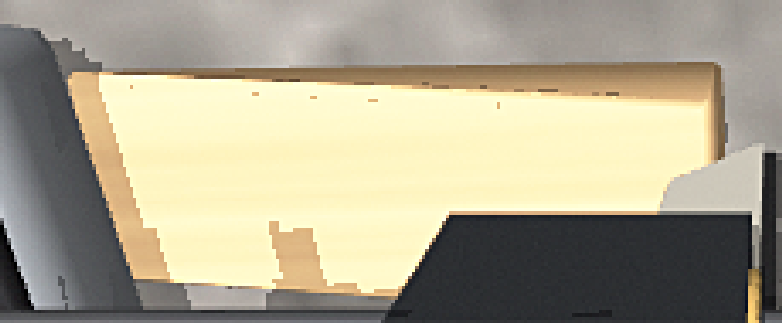

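send_rows(
  motion=[
    {"hand": -1,"slide": [0,4,0],"spin": 0},
    {"hand": -1,"slide": [1,0,6],"spin": 0},
    {"hand": -1,"slide": [1,-4,0],"spin": 0},
    {"hand": -1,"slide": [0,-6,-1],"spin": 0},
    {"hand": -1,"slide": [0,-6,-1],"spin": 0},
    {"hand": -1,"slide": [0,-6,-1],"spin": 0},
  ],
)

```text
time: 9.3
tool_pos: [0.4651, 0.0462, 0.008]
tool_rot: [0.327, 1.55, 0.232]
contact_force: [-0.1, 3.5, 1.7]
opening: 0.0003
```

```bash
cat > look3.py <<'E'
import sys
from fit2 import *
from fit import plane
n=sys.argv[1]
s,T,p=wrist(n); print(s['time'],T[:3,3].round(4),T[:3,1].round(3),"F",s['contact_force'].round(1))
pickle.dump({"p":p},open(f"/tmp/{n}.pkl","wb"))
cv2.imwrite(f"pics/{n}c.png",cv2.resize(p["pixels"][195:290,90:320],None,fx=3.4,fy=3.4,interpolation=0))
t=vision.read_camera("top"); q=pts(t)
# pan region in level scale frame
l=(R.from_euler('z',-.0598).apply(q-[.4888,-.1348,0]))*1000
k=(abs(l[:,0])<48)&(l[:,1]>-5)&(l[:,1]<72)&(l[:,2]>25)&(l[:,2]<60)
a,sd,kk=plane(q[k]); print("top pan slope",a.round(4),sd.round(4),k.sum(),"tilt",np.hypot(*a[:2]).round(4))
E
python3 look3.py w6
```

```text
9.3 [0.4651 0.0462 0.008 ] [0.095 0.995 0.007] F [-0.1  3.5  1.7]
top pan slope [ 0.0386 -0.0287  0.023 ] 0.0025 598 tilt 0.0481
```

View pics/w6c.png

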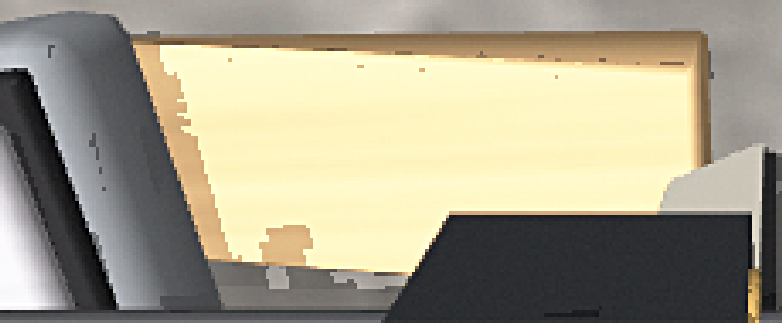

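```bash
cat > tilt.py <<'E'
from fit2 import *
def tilt(cam="top"):
    t=vision.read_camera(cam); k=vision.cut_out(t,"scale"); 
    if not k: print("no scale"); return
    q=pts(t,cv2.erode(k[0]["mask"].astype(np.uint8),np.ones((3,3)))>0)
    q=q[(q[:,2]>.02)&(q[:,2]<.065)]
    rng=np.random.default_rng(0); best=None
    for _ in range(600):
        i=rng.choice(len(q),3,replace=False)
        try: c=np.linalg.solve(np.c_[q[i,:2],np.ones(3)],q[i,2])
        except Exception: continue
        if np.hypot(*c[:2])>.2: continue
        n=(abs(q[:,2]-q[:,:2]@c[:2]-c[2])<.0015).sum()
        if best is None or n>best[0]: best=(n,c)
    c=best[1]
    for _ in range(8):
        kk=abs(q[:,2]-q[:,:2]@c[:2]-c[2])<.002; c=np.linalg.lstsq(np.c_[q[kk,:2],np.ones(kk.sum())],q[kk,2],rcond=None)[0]
    yaw=.0598; L=R.from_euler('z',-yaw).apply([c[0],c[1],0])[:2]; lean=L@np.array([70,-45])/83.2
    print(cam,"n",len(q),kk.sum(),"slope",c[:2].round(4),"lean about diagonal",lean.round(4),"other",(L@np.array([45,70])/83.2).round(4),"x/y range",q[kk].min(0).round(3),q[kk].max(0).round(3))
def wedge(p,a,b):
    W=[onplane(p,x,0.) for x in(a,b)]; d=W[0]-W[1]; yaw=-np.arctan2(d[0],d[1])
    back=W[0]+.02*np.array([np.cos(yaw),np.sin(yaw),0]); edge=back+.11*np.array([np.sin(yaw),-np.cos(yaw),0])
    f=R.from_euler('z',-yaw).apply(np.array([.4397,-.0676,0])-edge)*1000
    print("yaw",yaw.round(3),"back",back.round(4),"edge",edge.round(4),"foot lateral/depth mm",f[0].round(1),f[1].round(1))
E
python3 - <<'E'
from tilt import *
tilt("top");tilt("scene")
wedge(pickle.load(open("/tmp/w4.pkl","rb"))["p"],(298,213.5),(107,214.5))
wedge(pickle.load(open("/tmp/w5.pkl","rb"))["p"],(302,212.5),(113,216))
wedge(pickle.load(open("/tmp/w6.pkl","rb"))["p"],(297.5,204.3),(134,206.8))
t=vision.read_camera("top"); cv2.imwrite("pics/ctop.png",cv2.resize(t["pixels"][150:260,230:390],None,fx=4,fy=4,interpolation=0))
E
```

```text
top n 1577 583 slope [ 0.057 -0.007] lean about diagonal 0.0532 other 0.0218 x/y range [ 0.424 -0.218  0.04 ] [ 0.548 -0.051  0.051]
scene n 529 199 slope [0.0778 0.0072] lean about diagonal 0.0643 other 0.0443 x/y range [ 0.426 -0.21   0.041] [ 0.516 -0.098  0.049]
yaw -0.096 back [0.4633 0.1114 0.    ] edge [0.4528 0.0019 0.    ] foot lateral/depth mm -6.3 -70.4
yaw -0.08 back [0.4595 0.0545 0.    ] edge [ 0.4507 -0.0552  0.    ] foot lateral/depth mm -10.0 -13.3
yaw -0.081 back [0.456 0.036 0.   ] edge [ 0.4471 -0.0736  0.    ] foot lateral/depth mm -7.8 5.4
```

View pics/ctop.png

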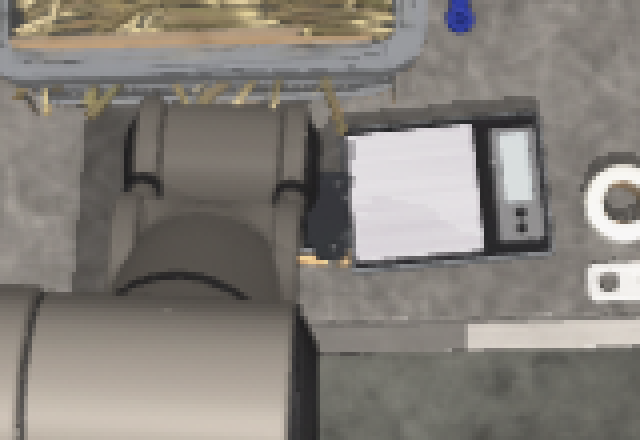

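send_rows(
  motion=[
    {"hand": -1,"slide": [0,-5,-1],"spin": 0},
    {"hand": -1,"slide": [0,-5,-1],"spin": 0},
    {"hand": -1,"slide": [0,-5,-1],"spin": 0},
    {"hand": -1,"slide": [0,-5,-1],"spin": 0},
    {"hand": -1,"slide": [0,-4,0],"spin": 0},
    {"hand": -1,"slide": [0,0,0],"spin": 0},
  ],
)

```text
time: 10.25
tool_pos: [0.4587, 0.0219, 0.0079]
tool_rot: [0.346, 1.549, 0.251]
contact_force: [0.4, 2.3, 0.7]
opening: 0.0002
```

```bash
python3 look3.py w7
```

```text
10.25 [0.4587 0.0219 0.0079] [0.095 0.995 0.007] F [0.4 2.3 0.7]
top pan slope [ 0.0078 -0.0187  0.0397] 0.0028 536 tilt 0.0203
```

View pics/w7c.png

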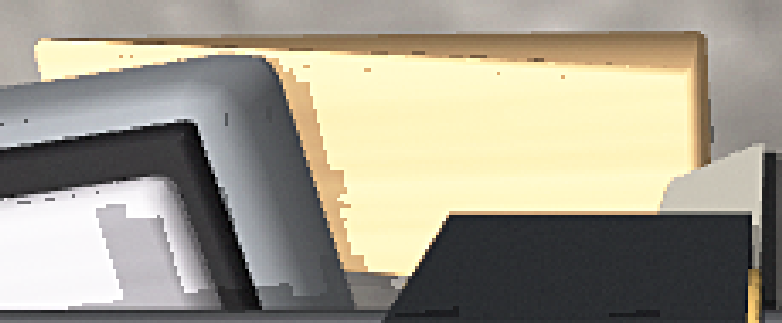

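Run:
```python
from tilt import *
from fit import plane
p=pickle.load(open("/tmp/w7.pkl","rb"))["p"]
wedge(p,(297.5,204.3),(100.9,207.3))
```

```text
yaw -0.081 back [0.4495 0.0117 0.    ] edge [ 0.4406 -0.0979  0.    ] foot lateral/depth mm -3.3 30.1
```

View pics/w7.png

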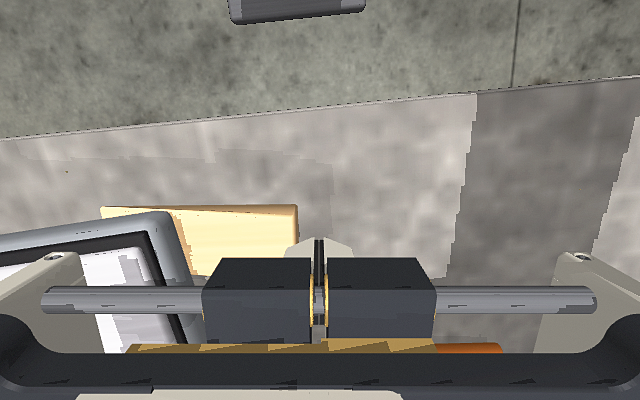

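send_rows(
  motion=[
    {"hand": -1,"slide": [0,10,0],"spin": 0},
    {"hand": -1,"slide": [0,12,0],"spin": 0},
    {"hand": -1,"slide": [-40,0,0],"spin": 0},
    {"hand": -1,"slide": [-45,0,0],"spin": 0},
    {"hand": -1,"slide": [-45,0,0],"spin": 0},
    {"hand": -1,"slide": [-45,0,0],"spin": 0},
    {"hand": -1,"slide": [-45,-20,0],"spin": 0},
    {"hand": -1,"slide": [-45,-40,0],"spin": 0},
  ],
)

```text
time: 11.15
tool_pos: [0.4472, -0.002, 0.2675]
tool_rot: [1.207, 1.564, 1.122]
contact_force: [1.7, -0.6, 0.0]
opening: 0.0004
```

send_rows(
  motion=[
    {"hand": -1,"slide": [0,-20,0],"spin": 0},
    {"hand": -1,"slide": [0,0,0],"spin": 0},
  ],
)

```text
time: 11.35
tool_pos: [0.4475, -0.0235, 0.2733]
tool_rot: [0.211, 1.557, 0.125]
contact_force: [-0.0, -1.1, -1.1]
opening: 0.0002
```

```bash
cat > look4.py <<'E'
import sys
from tilt import *
from fit import plane
n=sys.argv[1]; th=float(sys.argv[2])
s,T,p=wrist(n); print(s['time'],T[:3,3].round(4),T[:3,1].round(3))
m={t:vision.cut_out(p,t)[0]["mask"] for t in("wedge","scale")}
pickle.dump({"p":p,**m},open(f"/tmp/{n}.pkl","wb"))
r=fitall(p,None,m["scale"],th)
x,y,yaw=r["scale"]
q=pts(p); l=R.from_euler('z',-yaw).apply(q-[x,y,0])*1000
k=(abs(l[:,0])<46)&(l[:,1]>-20)&(l[:,1]<75)&(l[:,2]>30)&(l[:,2]<60)
a,sd,_=plane(q[k]); tb=q[(abs(q[:,2])<.012)&(q[:,0]>.36)&(q[:,0]<.56)&(q[:,1]>-.35)&(q[:,1]<.25)&~((abs(q[:,0]-.46)<.06)&(q[:,1]<.06)&(q[:,1]>-.24))]
b,sb,_=plane(tb); d=a-b; L=R.from_euler('z',-yaw).apply([d[0],d[1],0])[:2]
print("pan slope",a.round(4),sd.round(4),"table",b.round(4),"lean diag",(L@np.array([70,-45])/83.2).round(4),"other",(L@np.array([45,70])/83.2).round(4),"tilt",np.hypot(*d[:2]).round(4))
cv2.imwrite(f"pics/{n}c.png",cv2.resize(p["pixels"][110:260,160:420],None,fx=3,fy=3,interpolation=0))
E
python3 look4.py w8 0.01
python3 - <<'E'
from tilt import *  # same measure on the first shot
from fit import plane
p=pickle.load(open("/tmp/w2.pkl","rb"))["p"]; x,y,yaw=.4888,-.1348,.0598
q=pts(p); l=R.from_euler('z',-yaw).apply(q-[x,y,0])*1000
k=(abs(l[:,0])<46)&(l[:,1]>-20)&(l[:,1]<75)&(l[:,2]>30)&(l[:,2]<60)
a,sd,_=plane(q[k]); print("w2",a.round(4),sd.round(4))
E
```

```text
11.35 [ 0.4475 -0.0235  0.2733] [0.086 0.996 0.003]
scale [ 0.4893 -0.1349  0.0643] rms px 0.86
pan slope [ 0.0081 -0.0052  0.039 ] 0.0007 table [-0.0007 -0.0002 -0.0007] lean diag 0.0101 other -0.0001 tilt 0.0101
w2 [ 0.0778 -0.0447 -0.0003] 0.0007
```

View pics/w8c.png

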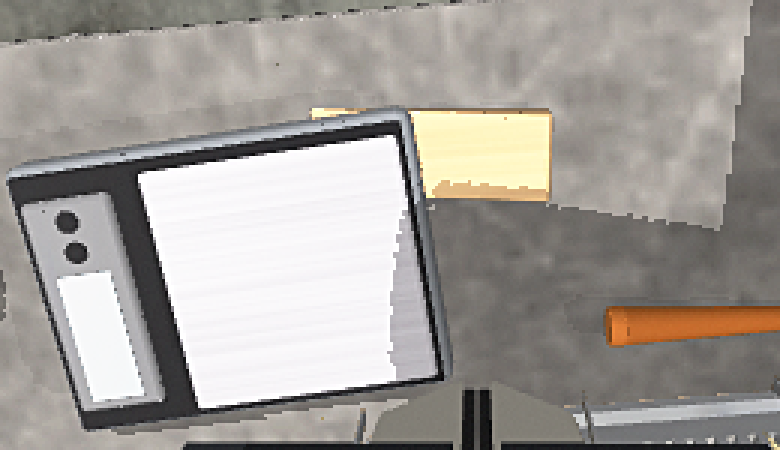

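send_rows(
  motion=[
    {"hand": -1,"slide": [0,35,4],"spin": 0},
    {"hand": -1,"slide": [0,35,4],"spin": 0},
    {"hand": -1,"slide": [45,0,0],"spin": 0},
    {"hand": -1,"slide": [45,0,0],"spin": 0},
    {"hand": -1,"slide": [45,0,0],"spin": 0},
    {"hand": -1,"slide": [45,0,0],"spin": 0},
    {"hand": -1,"slide": [40,0,0],"spin": 0},
    {"hand": -1,"slide": [10,0,0],"spin": 0},
  ],
)

```text
time: 12.3
tool_pos: [0.4604, 0.0619, 0.0302]
tool_rot: [0.964, 1.564, 0.89]
contact_force: [0.0, 0.5, 1.0]
opening: 0.0004
```

Run:
```python
from h import *
s,T=tool(); print(s['time'],T.round(4)); print((T[:3,:3].T@(np.array([.4587,.0219,.008])-T[:3,3])*1000).round(1))
```

```text
12.3 [[ 0.0045  0.0742  0.9972  0.4604]
 [ 0.0055  0.9972 -0.0742  0.0619]
 [-1.      0.0058  0.0041  0.0302]
 [ 0.      0.      0.      1.    ]]
[ 21.9 -40.1   1.2]
```

send_rows(
  motion=[
    {"hand": -1,"slide": [14,0,1],"spin": 0},
    {"hand": -1,"slide": [7,0,1],"spin": 0},
    {"hand": -1,"slide": [0,-15,0],"spin": 0},
    {"hand": -1,"slide": [0,-15,0],"spin": 0},
    {"hand": -1,"slide": [0,-6,0],"spin": 0},
    {"hand": -1,"slide": [0,0,0],"spin": 0},
  ],
)

```text
time: 12.9
tool_pos: [0.4542, 0.0314, 0.0019]
tool_rot: [2.627, 1.558, 2.56]
contact_force: [0.8, -0.6, 0.3]
opening: 0.0003
```

```bash
python3 look3.py w9
python3 - <<'E'
from h import *
s,T=tool(); print(s['time'],T[:3,3].round(4)); print((T[:3,:3].T@(np.array([.4587,.0219,.008])-T[:3,3])*1000).round(1))
E
```

```text
12.9 [0.4542 0.0314 0.0019] [0.067 0.998 0.006] F [ 0.8 -0.6  0.3]
top pan slope [ 0.0121 -0.0022  0.0396] 0.0028 587 tilt 0.0123
13.0 [0.4544 0.0318 0.002 ]
[-6.1 -9.6  4.9]
```

View pics/w9c.png

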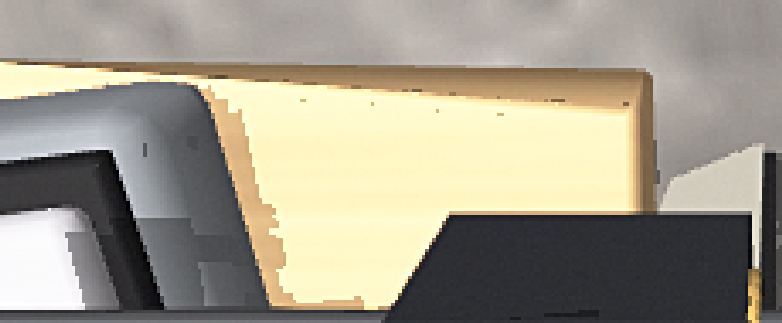

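send_rows(
  motion=[
    {"hand": -1,"slide": [-6,0,4],"spin": 0.014},
    {"hand": -1,"slide": [0,-5,1],"spin": 0},
    {"hand": -1,"slide": [0,-4,0],"spin": 0},
    {"hand": -1,"slide": [0,-3,0],"spin": 0},
    {"hand": -1,"slide": [0,-2,0],"spin": 0},
    {"hand": -1,"slide": [0,0,0],"spin": 0},
  ],
)

```text
time: 13.6
tool_pos: [0.4596, 0.018, 0.0093]
tool_rot: [2.439, 1.56, 2.359]
contact_force: [-0.2, 0.9, -0.1]
opening: 0.0002
```

```bash
python3 look3.py w10
python3 - <<'E'
from h import *
s,T=tool(); print(s['time'],T[:3,3].round(4)); print((T[:3,:3].T@(np.array([.4587,.0219,.008])-T[:3,3])*1000).round(1))
E
```

```text
13.6 [0.4596 0.018  0.0093] [0.081 0.997 0.007] F [-0.2  0.9 -0.1]
top pan slope [ 0.0056 -0.0041  0.0423] 0.0027 498 tilt 0.007
13.7 [0.4596 0.0181 0.0093]
[ 1.3  3.7 -1.2]
```

View pics/w10c.png

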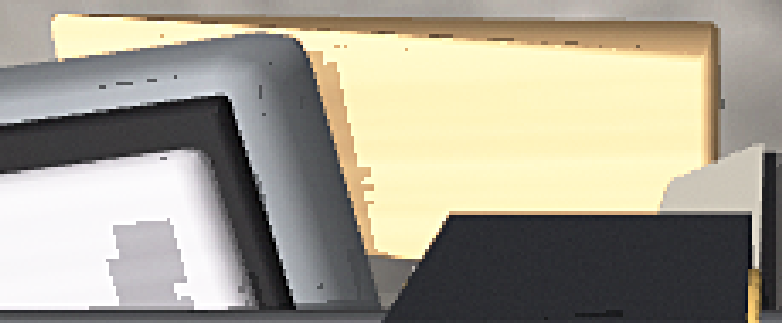

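Run:
```python
from tilt import *
wedge(pickle.load(open("/tmp/w10.pkl","rb"))["p"],(300.6,201.8),(105.3,199.6))
```

```text
yaw -0.095 back [ 0.4497  0.0089 -0.    ] edge [ 0.4393 -0.1006 -0.    ] foot lateral/depth mm -2.8 32.9
```

send_rows(
  motion=[
    {"hand": -1,"slide": [0,-2,0],"spin": 0},
    {"hand": -1,"slide": [0,0,0],"spin": 0},
  ],
)

```text
time: 13.9
tool_pos: [0.4594, 0.0162, 0.0093]
tool_rot: [2.434, 1.56, 2.353]
contact_force: [-0.0, 0.5, 0.1]
opening: 0.0003
```

send_rows(
  motion=[
    {"hand": -1,"slide": [0,12,0],"spin": 0},
    {"hand": -1,"slide": [0,12,0],"spin": 0},
    {"hand": -1,"slide": [-40,0,0],"spin": 0},
    {"hand": -1,"slide": [-45,0,0],"spin": 0},
    {"hand": -1,"slide": [-45,0,0],"spin": 0},
    {"hand": -1,"slide": [-45,0,0],"spin": 0},
    {"hand": -1,"slide": [-45,-30,0],"spin": 0},
    {"hand": -1,"slide": [-45,-40,0],"spin": 0},
  ],
)

```text
time: 14.7
tool_pos: [0.4554, -0.0138, 0.2651]
tool_rot: [2.887, 1.545, 2.816]
contact_force: [1.4, -0.3, -0.4]
opening: 0.0004
```

send_rows(
  motion=[
    {"hand": -1,"slide": [0,-10,0],"spin": 0},
    {"hand": -1,"slide": [0,0,0],"spin": 0},
  ],
)

```text
time: 14.9
tool_pos: [0.4567, -0.0255, 0.2701]
tool_rot: [2.897, 1.555, 2.824]
contact_force: [-0.3, 0.4, -0.2]
opening: 0.0001
```

```bash
python3 look4.py w11 0.0
```

```text
14.9 [ 0.4567 -0.0255  0.2701] [0.073 0.997 0.004]
scale [ 0.4892 -0.1352  0.0624] rms px 0.81
pan slope [ 0.0025 -0.0015  0.0422] 0.0007 table [-0.0007 -0.0001 -0.0008] lean diag 0.0034 other 0.0003 tilt 0.0034
```

View pics/w11.png

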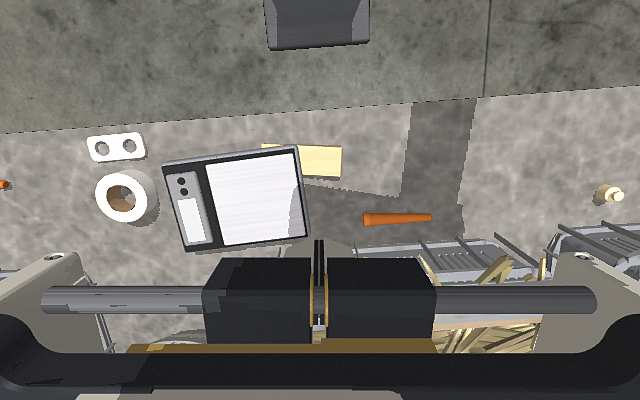

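send_rows(
  motion=[
    {"hand": -1,"slide": [0,35,4],"spin": 0.007},
    {"hand": -1,"slide": [0,30,2],"spin": 0},
    {"hand": -1,"slide": [45,0,0],"spin": 0},
    {"hand": -1,"slide": [45,0,0],"spin": 0},
    {"hand": -1,"slide": [45,0,0],"spin": 0},
    {"hand": -1,"slide": [45,0,0],"spin": 0},
    {"hand": -1,"slide": [40,0,0],"spin": 0},
    {"hand": -1,"slide": [8,0,0],"spin": 0},
  ],
)

```text
time: 15.85
tool_pos: [0.4569, 0.0533, 0.0264]
tool_rot: [2.948, 1.54, 2.878]
contact_force: [-0.5, 0.4, -0.2]
opening: 0.0008
```

```bash
cat > g.py <<'E'
from h import *
s,T=tool(); print(s['time'],T[:3,3].round(4),T[:3,1].round(3)); print((T[:3,:3].T@(np.array([.4594,.0162,.0093])-T[:3,3])*1000).round(1))
E
python3 g.py
```

```text
15.85 [0.4569 0.0533 0.0264] [0.07  0.998 0.006]
[ 16.7 -36.9   5.6]
```

send_rows(
  motion=[
    {"hand": -1,"slide": [10,0,3],"spin": 0.012},
    {"hand": -1,"slide": [3,0,2],"spin": 0},
    {"hand": -1,"slide": [0,-15,0],"spin": 0},
    {"hand": -1,"slide": [0,-12,0],"spin": 0},
    {"hand": -1,"slide": [0,-3,0],"spin": 0},
    {"hand": -1,"slide": [0,0,0],"spin": 0},
  ],
)

```text
time: 16.45
tool_pos: [0.4625, 0.0234, 0.0154]
tool_rot: [2.928, 1.544, 2.847]
contact_force: [0.0, -0.0, -0.2]
opening: 0.0008
```

```bash
python3 g.py
```

```text
16.45 [0.4625 0.0234 0.0154] [0.081 0.997 0.006]
[ 6.1 -7.5 -2.3]
```

send_rows(
  motion=[
    {"hand": -1,"slide": [6,0,-1],"spin": 0},
    {"hand": -1,"slide": [0,-4,-1],"spin": 0},
    {"hand": -1,"slide": [0,-2,0],"spin": 0},
    {"hand": -1,"slide": [0,0,0],"spin": 0},
  ],
)

```text
time: 16.85
tool_pos: [0.4603, 0.0177, 0.01]
tool_rot: [2.903, 1.547, 2.821]
contact_force: [0.0, -0.2, -0.2]
opening: 0.0004
```

```bash
python3 g.py
```

```text
16.85 [0.4603 0.0177 0.01  ] [0.081 0.997 0.006]
[ 0.7 -1.5 -0.8]
```

1.5 mm to contact, then 1.7 mm more.

send_rows(
  motion=[
    {"hand": -1,"slide": [0,-1.5,0],"spin": 0},
    {"hand": -1,"slide": [0,-1.5,0],"spin": 0},
    {"hand": -1,"slide": [0,0,0],"spin": 0},
  ],
)

```text
time: 17.15
tool_pos: [0.4601, 0.015, 0.01]
tool_rot: [2.875, 1.547, 2.794]
contact_force: [0.4, -0.2, 0.4]
opening: 0.0004
```

```bash
python3 g.py
```

```text
17.15 [0.4601 0.015  0.01  ] [0.081 0.997 0.006]
[ 0.7  1.1 -0.8]
```

send_rows(
  motion=[
    {"hand": -1,"slide": [0,-0.8,0],"spin": 0},
    {"hand": -1,"slide": [0,0,0],"spin": 0},
  ],
)

```text
time: 17.35
tool_pos: [0.4602, 0.0146, 0.0101]
tool_rot: [2.847, 1.547, 2.766]
contact_force: [0.0, 0.5, -0.8]
opening: 0.0006
```

send_rows(
  motion=[
    {"hand": -1,"slide": [0,12,0],"spin": 0},
    {"hand": -1,"slide": [0,12,0],"spin": 0},
    {"hand": -1,"slide": [-40,0,0],"spin": 0},
    {"hand": -1,"slide": [-45,0,0],"spin": 0},
    {"hand": -1,"slide": [-45,0,0],"spin": 0},
    {"hand": -1,"slide": [-45,0,0],"spin": 0},
    {"hand": -1,"slide": [-45,-30,0],"spin": 0},
    {"hand": -1,"slide": [-45,-40,0],"spin": 0},
  ],
)

```text
time: 18.15
tool_pos: [0.4604, -0.0159, 0.2663]
tool_rot: [2.985, 1.532, 2.912]
contact_force: [1.2, -1.0, 0.2]
opening: 0.0004
```

send_rows(
  motion=[
    {"hand": -1,"slide": [0,-10,0],"spin": 0},
    {"hand": -1,"slide": [0,0,0],"spin": 0},
  ],
)

```text
time: 18.35
tool_pos: [0.4617, -0.0278, 0.2714]
tool_rot: [3.029, 1.543, 2.954]
contact_force: [0.3, -0.0, -0.1]
opening: 0.0007
```

```bash
python3 look4.py w12 0.0; python3 look4.py w13 0.0
```

```text
18.35 [ 0.4617 -0.0278  0.2714] [0.074 0.997 0.003]
scale [ 0.4891 -0.1351  0.0621] rms px 0.9
pan slope [ 0.0006 -0.0012  0.0432] 0.0007 table [-0.0007 -0.0002 -0.0007] lean diag 0.0016 other -0.0003 tilt 0.0017
18.5 [ 0.4614 -0.0265  0.2701] [0.073 0.997 0.004]
scale [ 0.4893 -0.1349  0.0632] rms px 0.85
pan slope [ 0.0004 -0.0008  0.0434] 0.0007 table [-0.0004 -0.0001 -0.0008] lean diag 0.001 other -0.0003 tilt 0.0011
```

View pics/w12c.png

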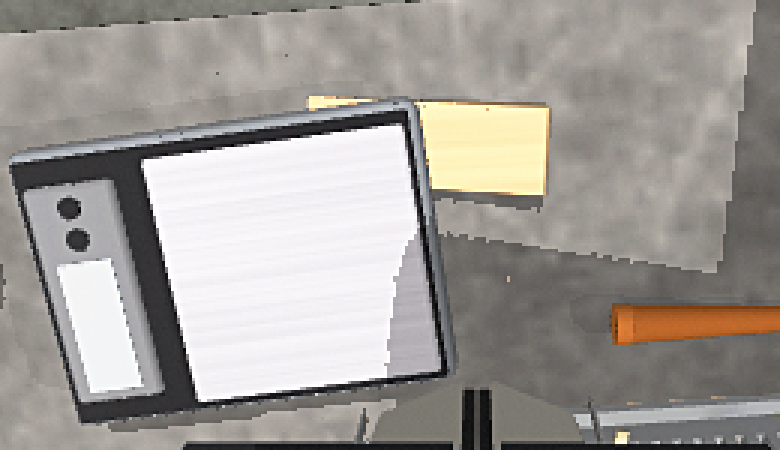

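The scale's tilt now measures about 0.001 rad. The picture shows the wedge under the front left corner, and the scale has stayed where it was. The gripper is clear of everything, so I'm handing in.

```bash
python3 -c "
from cell import job; print(job.hand_in())"
```

```text
the job is handed in; nothing more can be done
None
```

The scale now stands level on the wedge, and I handed the job in at about 18.5 s of the 48 s allowed. I pushed the wedge along the table with the shut fingers, thin edge first, under the short front left foot. I did it in stages, measured the lean between them, and finished with two small pushes of a few millimetres.

- **Level:** two wrist depth readings at the end gave a tilt of 0.0017 and 0.0011 rad. The limit is 0.017 rad, and it started at about 0.089 rad. The lean that is left points to about 35.3 mm of wedge under the foot, against the nominal 36 mm.
- **Rocking:** I did not test this directly. It is inferred from the tilt, and there may still be a gap of about 0.1 mm under one foot.
- **Scale position:** it stayed within 1 mm and 0.005 rad of where it started, which is within measuring error. No force reading suggested the arm touched it.
- **Other objects:** the pictures show the tube beside the wedge, the label roll, gauge and weight standing as before. I did not measure any of the bystanders again.
- **Table contact:** on the first descent the fingertips pressed on the table with about 16 N. I raised them before pushing.
- **Disagreement between cameras:** the top and scene cameras' depth was too noisy to judge the tilt, with readings far apart during the push. I relied on the wrist camera instead.

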